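# Tighten a lamp's two-hole retaining ring with a pin spanner

## Robot

A 7-joint arm with a two-finger parallel gripper is mounted at the origin on the work surface. World frame = base frame: x ahead of the robot, y to its left, z up, the work surface at z = 0. Lengths are in mm, angles in rad, forces in N, time in s.
With the tool pointing down it reaches from about 400 to 875 mm from the base axis. Payload 6.5 kg.
Tool frame: the origin (TCP) lies midway between the tips of the shut fingers; the grasp point (between the pads) lies 19 mm behind it; z points along the fingers, y is the line along which they close (so a half turn about z gives the same grasp; the last joint's range is limited). The gripper opens to 85 mm and grips with 20 to 120 N. Pads are 22 mm wide; open, the fingers measure 114 mm over their backs; the gripper's body (76 mm by 85 mm) begins 54 mm behind the grasp point. The pads swing forward as they close: fully open they stand 13 mm farther back than shut.
Start: joints at [1.147, 0.536, -0.004, 1.538, 0.003, 1.067, -0.071], TCP at [227.635, -608.829, 231.29] pointing down, gripper open.
Joint ranges: [-2.7, 2.7], [-0.37, 2.16], [-1.27, 1.26], [0.24, 2.4], [-1.31, 4.45], [0.19, 1.91], [-2.76, 2.76]. Speed limits (rad/s): [2.39, 2.39, 3.14, 3.14, 3.14, 3.14, 3.14].

## Interface

Orientations are given as a 3x3 rotation matrix whose columns are the frame's x, y, z axes.
In Python, from cell import readout, viewer, workorder gives the robot as it stands. The module is installed in compiled form; this text tells all that it offers.
- The arm moves only by the shell command python3 -m inch 'ROWS'. ROWS is a JSON object of lists of equal length, an entry for each row: "grip": the opening, from -1 (shut) to 1 (fully open); "dp": the shift along the world's x, y, z in cm, a list of three; "twist": the turn, a rotation vector about the world's x, y, z in degrees, a list of three. A call has 1 to 10 rows; each row shifts and turns the commanded pose from where the row before left it; what a row does not reach is not made up. A row lasts 1/8 s, in which the tool goes at most 62.5 mm and 10.7 degrees, less where a joint would pass 70% of its speed; a pose out of reach is approached as far as the arm can. A call with a gripper value outside its range is refused whole. The fingers move at their own pace and stop on an object; the grip force is fixed at half the most. Time passes only in rows, so rows that do not move let the fingers close. It gives the time, the measured TCP pose, the force, the opening and the grip force at its end, in the units of the state.
- readout.read_state(): the state, without advancing time (a new reading comes with each control period).
- viewer.capture(name): name is "scene" or "top" or "wrist"; returns the picture (480x640x3 uint8, red, green, blue); there is no depth.
- viewer.camera_params(name): a dict with "fx", "fy", "cx", "cy" (pixels), "world_from_camera" (4x4, takes a point from camera to world coordinates). Camera axes: x right, y up, looking along -z (the intrinsics and any distortion apply to the point x, -y, -z); pixel columns grow to the right and rows downward; lengths in mm; the calibration is good to about 2 mm. A picture is of the moment at which its call begins: read the wrist's pose just before it. camera_params takes no time and is no camera call; for the wrist camera it gives the pose at the moment of the call.
- workorder.job_done(): hands the job in; it is judged then, once.
The state is a dict: "time": time; "q": joint angles; "joint_vel": joint speeds; "tau": joint torques, N m; "ee_pos": TCP position; "tcp_rot": TCP orientation; "wrist_force": force on the tool from outside, world axes, zero at the start; "moment": the same for the moment, N m; "grip_width": finger opening in mm; "finger_force": force on a finger pad.
Only numpy, scipy, OpenCV 4.12 (cv2) and the standard library are available. Lean on these libraries where they do the work, as an engineer would, in place of code of your own. Each camera call takes 0.05 s, during which the arm holds its last target. There are 200 camera calls.

## Task

Take the green-handled pin spanner from its wooden rest, put both of its pins into the two holes of the brass retaining ring on the clamped lamp fitting, and turn the ring clockwise with it until it stops, its red mark against the red mark on the fitting. Then set the spanner back on its rest the way you found it, and let go. Do not turn the ring with the fingers, and leave the bottle, the candle dish and the crystal drops where they are.

Things in the scene. Friction and masses are not known exactly. Their poses are not given: they have to be found in the camera images.
- spanner_grip (a point): Centre of the spanner's upright green handle, a block 56 mm long (spanner's x), 18 mm thick (its y: close the fingers along y), 50 mm tall (z). Its top is 24 mm above this point; the top of the steel bar under it is 26 mm below, the bar's underside 36 mm below. A half turn about z gives the same tool.
- spanner: The whole pin spanner, 175 to 350 g: flat steel bar 96 (x) x 30 (y) x 10 mm (z), green handle above, two pins below. Origin in the middle of the bar's underside, 36 mm below the handle's centre; x along the bar, z up.
- pin_a (a point): Tip of the spanner's pin at its +x end: round, 9 mm in diameter, bevelled tip, standing 14 mm below the bar, 32 mm from the middle; the tip is 50 mm below the handle's centre.
- pin_b (a point): Tip of the same kind of pin at the spanner's -x end.
- hole_a (a point): Centre of the mouth of one of the ring's two holes, in the ring's top face, 96 mm above the table. Holes: 15 mm in diameter, 1.5 mm bevel, 16 mm deep, 64 mm apart, opposite each other about the ring's upright axis. Brass ring: 92 mm outside, 36 mm bore, 16 mm thick; red mark a quarter turn from the holes. Axes turn with the ring, z up, x from hole_b to hole_a.
- hole_b (a point): Centre of the mouth of the ring's other hole.
- ring (a joint): Turn of the ring, rad: 0 = slack, grows as it is tightened (clockwise seen from above), 1.4 = against its stop, red marks in line. It starts between 0.1 and 0.6, turns stiffly (about 0.18 N m) and stays where it is left.
- rest_top (a point): Centre of the top face of the spanner's rest: a fixed dark wooden block 40 (x) x 74 (y) mm, its top 30 mm above the table, on a base board 110 x 100 mm and 8 mm thick. The spanner's bar lies across the block, along its x, with one pin hanging down on each side (about 7 mm of play each way), so that the handle's centre is 36 mm above this point.
- jig: The clamped lamp fitting: a white ceramic cup with the brass ring on top, held by three wooden blocks on a grey plate 150 x 150 mm, fixed to the table. A small brass lug with a red mark stands beside the ring, its top 4 mm below the ring's face, so the spanner passes over it. Origin at the plate's underside, on the ring's axis.
- bottle: Amber bottle, 60 mm in diameter, 150 mm tall, at the far side of the table. Origin at its foot.
- candle_dish: Brass candle dish, 104 mm across, 45 mm tall. Origin at its foot.
- crystal_a: Loose string of glass chandelier drops lying on the table, about 100 x 28 mm, up to 28 mm high. Origin at its underside.
- crystal_b: Second loose string of glass drops, the same.
Things that resemble listed ones, but are neither listed nor needed, are in the scene too. There is more than one size of the spanner; the one meant has the size given above.

How it is judged:
By the outcome, as a careful person would: the job done as asked, in the order asked, and still so for the second after the job is handed in, with the robot touching nothing.
It also fails if it takes over 64 s, if anything falls off the work surface, if the arm or the gripper's body presses on something with over 40 N, if the wrist force passes 120 N, or if a joint passes its speed limit or range.

## Working session

There is one attempt and no reset: what is moved stays moved. The work goes in short steps, Python scripts to look and compute and a shell command to move; the robot and the scene stay as the last step left them, time stands still between calls to the robot, and variables do not carry over. Pictures are saved under pics/ and viewed, at most 10 in all, crops included, and the job is handed in when it is done.

```bash
mkdir -p pics; cat > h.py <<'E'
import numpy as np,cv2
from cell import readout,viewer,workorder
def snap(n,f):
    p=viewer.camera_params(n); im=viewer.capture(n); cv2.imwrite(f'pics/{f}.png',im[:,:,::-1]); np.save(f'pics/{f}.npy',np.array([p['fx'],p['fy'],p['cx'],p['cy'],*np.array(p['world_from_camera']).ravel()]))
    return im,p
def load(f):
    a=np.load(f'pics/{f}.npy'); return cv2.imread(f'pics/{f}.png')[:,:,::-1],dict(fx=a[0],fy=a[1],cx=a[2],cy=a[3],world_from_camera=a[4:].reshape(4,4))
def ray(p,u,v,z):
    T=np.array(p['world_from_camera']); d=T[:3,:3]@np.array([(u-p['cx'])/p['fx'],-(v-p['cy'])/p['fy'],-1]); o=T[:3,3]
    return o+d*(z-o[2])/d[2]
def proj(p,X):
    T=np.array(p['world_from_camera']); c=T[:3,:3].T@(np.array(X)-T[:3,3]); return p['cx']+p['fx']*c[0]/-c[2],p['cy']+p['fy']*c[1]/c[2]
E
python3 - <<'E'
from h import *
for n in('scene','top'):
    im,p=snap(n,n+'0'); print(n,{k:np.round(v,2).tolist() if not isinstance(v,(str,type(None))) else v for k,v in p.items()})
E
```

```text
scene {'fx': 447.45, 'fy': 447.45, 'cx': 327.57, 'cy': 237.96, 'world_from_camera': [[-0.28, -0.65, 0.7, 1143.19], [0.96, -0.2, 0.2, 160.61], [0.01, 0.73, 0.68, 620.0], [0.0, 0.0, 0.0, 1.0]]}
top {'fx': 554.66, 'fy': 554.66, 'cx': 319.4, 'cy': 250.12, 'world_from_camera': [[0.02, 0.99, -0.15, 381.42], [-1.0, 0.02, 0.03, 25.51], [0.03, 0.15, 0.99, 1299.52], [0.0, 0.0, 0.0, 1.0]]}
```

View pics/top0.png

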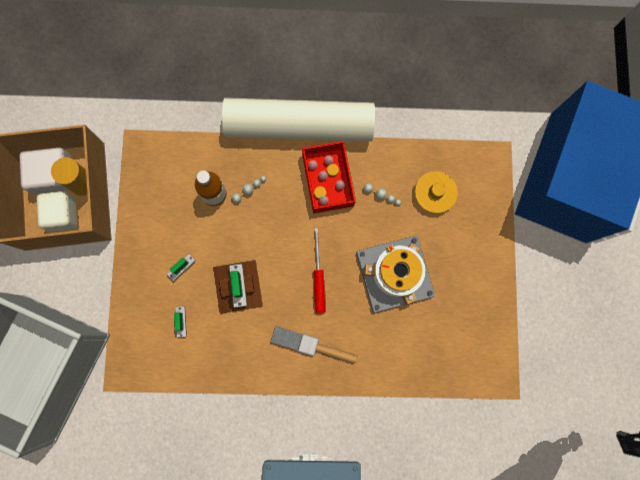

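View pics/scene0.png

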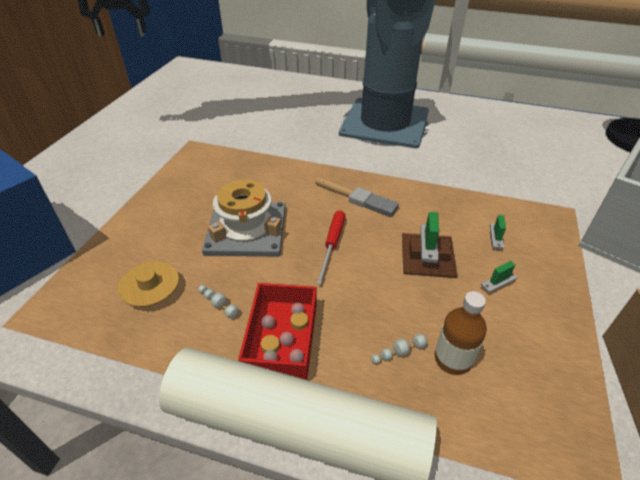

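The top view shows the spanner on its rest at about (237,285), with its bar along image vertical. The ring is at about (401,270), with dark holes near (404,255) and (397,284). The two small spanners at (180,267) and (180,322) are decoys.

```bash
python3 - <<'E'
from h import *
im,p=load('top0')
hsv=cv2.cvtColor(np.ascontiguousarray(im),cv2.COLOR_RGB2HSV)
g=cv2.inRange(hsv,(50,100,40),(80,255,255))
n,l,s,c=cv2.connectedComponentsWithStats(g)
for i in range(1,n):
    if s[i,4]>40:
        ys,xs=np.where(l==i); r=cv2.minAreaRect(np.c_[xs,ys].astype(np.float32)); print(s[i],c[i],r,ray(p,*c[i],80).round(1))
for q in((401,270),(404,255),(397,284)): print(q,ray(p,*q,96).round(1))
for q in((438,191),(210,190)): print(q,ray(p,*q,20).round(1))
s=readout.read_state(); w=viewer.camera_params('wrist'); print(w['fx'],w['cx'],w['cy'],np.round(w['world_from_camera'],3).tolist(),np.round(s['tcp_rot'],3).tolist(),s['grip_width'],s['ee_pos'])
print(ray(w,320,240,96))
c=np.r_[im[210:330,340:460]]; d=im[235:335,190:290]
cv2.imwrite('pics/c0.png',np.hstack([cv2.resize(c,(390,390),interpolation=2),cv2.resize(d,(390,390),interpolation=2)])[:,:,::-1])
E
```

```text
[170 258  17  16 133] [178.40601504 265.78195489] ((178.362060546875, 265.84478759765625), (7.557138442993164, 17.854778289794922), 48.36646270751953) [528.9 303.2  80. ]
[230 271  12  26 240] [235.4        283.68333333] ((235.45120239257812, 283.56097412109375), (25.730548858642578, 9.386680603027344), 83.6598129272461) [492.4 176.7  80. ]
[174 313   9  18 133] [177.92481203 321.15037594] ((177.96951293945312, 321.2256164550781), (17.22732162475586, 7.619776248931885), 83.6598129272461) [408.2 297.1  80. ]
(401, 270) [ 529.5 -185.8   96. ]
(404, 255) [ 562.9 -192.5   96. ]
(397, 284) [ 498.5 -176.9   96. ]
(438, 191) [ 731.1 -288.3   20. ]
(210, 190) [718.1 253.6  20. ]
408.2077104580435 316.0518211451661 235.31516678728042 [[0.35, 0.895, 0.278, 297.359], [-0.937, 0.334, 0.103, -581.751], [-0.001, -0.296, 0.955, 372.779], [0.0, 0.0, 0.0, 1.0]] [[0.937, 0.35, -0.001], [0.35, -0.937, 0.001], [-0.0, -0.002, -1.0]] 85.42266093671444 [ 227.42707115 -608.32416061  230.49895311]
[ 214.56883908 -615.41512364   96.        ]
```

View pics/c0.png

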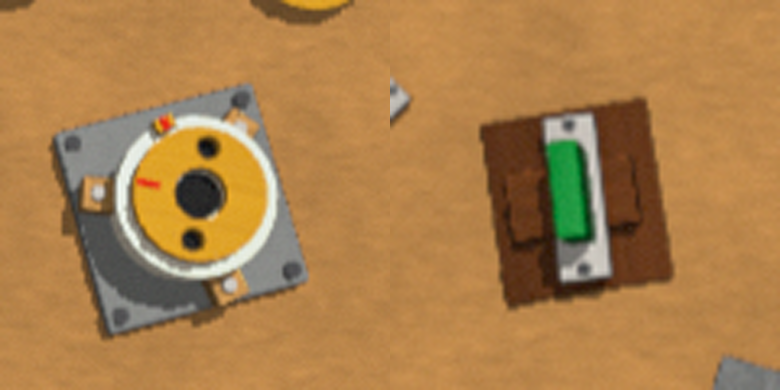

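The crop shows the hole line at about -10° to world x. The ring's red mark is at about (385,266) and the lug's mark at about (390,248), so the ring has roughly 50–60° to go. The bar on the rest is aligned near world x. I'll move over the ring with a turn that keeps the last joint in a comfortable range.

```bash
python3 -m inch '{"grip":[1,1,1,1,1,1,1,1,1,1],"dp":[[3,4.2,0.3],[3,4.2,0.3],[3,4.2,0.3],[3,4.2,0.3],[3,4.2,0.3],[3,4.2,0.3],[3,4.2,0.3],[3,4.2,0.3],[3,4.2,0.3],[3,4.2,0.3]],"twist":[[0,0,10],[0,0,10],[0,0,10],[0,0,10],[0,0,10],[0,0,10],[0,0,10],[0,0,10],[0,0,10],[0,0,10]]}'; python3 -m inch '{"grip":[1,1,1],"dp":[[0,0,0],[0,0,0],[0,0,0]],"twist":[[0,0,10],[0,0,10],[0,0,0]]}'; python3 - <<'E'
from h import *
im,p=snap('wrist','w1'); s=readout.read_state(); print(s['ee_pos'],s['q'],s['wrist_force'],np.round(s['tcp_rot'],3).tolist())
print(proj(p,(531,-186,96)))
E
```

```text
time: 1.35
ee_pos: [528.1, -187.5, 261.2]
tcp_rot: [[-0.512, 0.859, -0.0], [0.859, 0.512, -0.0], [0.0, -0.0, -1.0]]
wrist_force: [0.4, -0.9, 1.0]
grip_width: 85.4
finger_force: 0.0
time: 1.72
ee_pos: [527.3, -188.8, 260.8]
tcp_rot: [[-0.771, 0.637, -0.001], [0.637, 0.771, 0.001], [0.001, -0.0, -1.0]]
wrist_force: [0.2, 0.4, 0.3]
grip_width: 85.1
finger_force: 0.0
[ 527.32814516 -188.93779744  260.93743546] [ 0.72526084  0.41717108 -0.60205608  1.72169534  0.26218864  1.08487684
  0.91705831] [-0.5326494  -1.127324    0.68216959] [[-0.769, 0.639, -0.001], [0.639, 0.769, 0.0], [0.001, -0.0, -1.0]]
(np.float64(322.65588147683155), np.float64(213.55424814312298))
```

View pics/w1.png

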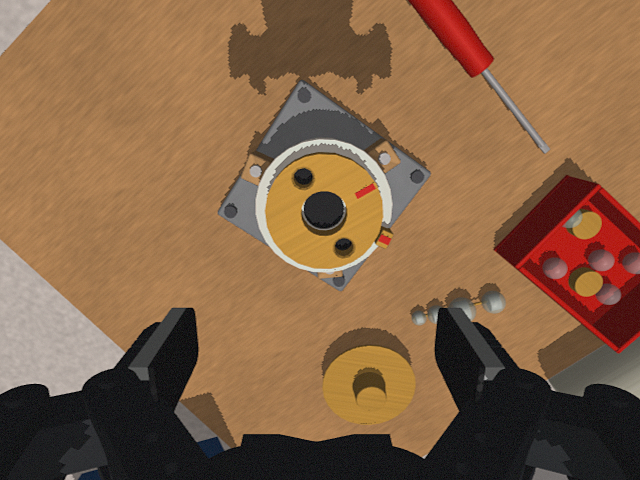

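The ring is centred near (324,212) with holes at (303,177) and (344,246). Its mark is at (366,190) and the lug at (384,238).

```bash
python3 - <<'E'
from h import *
im,p=load('w1')
hsv=cv2.cvtColor(np.ascontiguousarray(im),cv2.COLOR_RGB2HSV)
print([hsv[v,u].tolist() for u,v in((290,220),(303,168),(303,177),(303,187),(344,246),(366,190),(384,240),(384,233),(340,225))])
# rectify top plane z=96 at 4 px/mm around (530,-187)
src=np.float32([proj(p,(530+a,-187+b,96)) for a,b in((-60,-60),(60,-60),(60,60),(-60,60))])
H=cv2.getPerspectiveTransform(src,np.float32([(0,0),(480,0),(480,480),(0,480)]))
R=cv2.warpPerspective(np.ascontiguousarray(im),H,(480,480),flags=2)  # u=x, v=y
cv2.imwrite('pics/r1.png',R[:,:,::-1])
h=cv2.cvtColor(R,cv2.COLOR_RGB2HSV)
gold=cv2.inRange(h,(14,150,110),(30,255,255))
cs,_=cv2.findContours(gold,cv2.RETR_TREE,cv2.CHAIN_APPROX_NONE)
for c in cs:
    if cv2.contourArea(c)>800: (x,y),r=cv2.minEnclosingCircle(c);e=cv2.fitEllipse(c);print(530-60+x/4,-187-60+y/4,'r',r/4,'ell',470+e[0][0]/4,-247+e[0][1]/4,np.array(e[1])/4)
red=cv2.inRange(h,(0,180,120),(8,255,255))|cv2.inRange(h,(172,180,120),(180,255,255))
n,l,s,c=cv2.connectedComponentsWithStats(red)
for i in range(1,n):
    if s[i,4]>30: print('red',470+c[i][0]/4,-247+c[i][1]/4,s[i,4])
E
```

```text
[[19, 171, 198], [20, 92, 75], [90, 6, 46], [17, 143, 82], [86, 78, 23], [1, 201, 199], [2, 206, 199], [19, 174, 198], [19, 160, 67]]
531.287654876709 -184.80841064453125 r 46.04730987548828 ell 531.2275161743164 -185.1041259765625 [90.16114044 91.11778259]
537.7932662963867 -149.89423370361328 r 8.617901802062988 ell 537.5967864990234 -149.8545913696289 [ 6.31577063 20.5135746 ]
499.8083190917969 -180.24828338623047 r 8.503899574279785 ell 499.968563079834 -179.9077911376953 [15.14646339 15.80965424]
562.8484573364258 -190.82257461547852 r 8.452594757080078 ell 562.6239013671875 -190.6849708557129 [15.37711334 16.03716087]
531.0271492004395 -185.0485954284668 r 18.48069953918457 ell 531.2668838500977 -185.1996612548828 [35.76500702 35.91295242]
red 578.1681708784597 -161.79632972322503 831
red 537.5482099267697 -149.9005288852726 1229
```

View pics/r1.png

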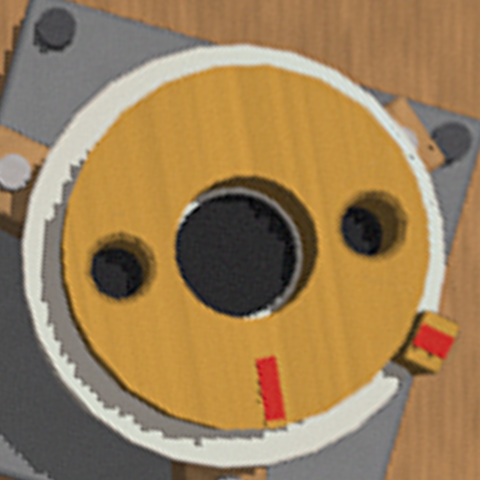

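The rectified view gives ring centre (531.25,-185.2), hole line -9.8°, and about 53.5° to turn. Next, the spanner.

```bash
python3 -m inch '{"grip":[1,1,1,1,1,1,1,1,1,1],"dp":[[-0.4,4.5,0],[-0.4,4.5,0],[-0.4,4.5,0],[-0.4,4.5,0],[-0.4,4.5,0],[-0.5,4.5,0],[-0.5,4.8,0],[-0.5,4.8,0],[0,0,0],[0,0,0]],"twist":[[0,0,5.5],[0,0,5.5],[0,0,5.5],[0,0,5.5],[0,0,5.5],[0,0,5.5],[0,0,5.5],[0,0,5.5],[0,0,0],[0,0,0]]}'; python3 - <<'E'
from h import *
im,p=snap('wrist','w2'); s=readout.read_state(); print(s['ee_pos'],s['q'],np.round(s['tcp_rot'],3).tolist())
X,Y,S=492,177,85
for z in(90,40):
    src=np.float32([proj(p,(X+a,Y+b,z)) for a,b in((-S,-S),(S,-S),(S,S),(-S,S))])
    H=cv2.getPerspectiveTransform(src,np.float32([(0,0),(4*S,0),(4*S,4*S),(0,4*S)]))   # 2px/mm
    R=cv2.warpPerspective(np.ascontiguousarray(im),H,(4*S,4*S),flags=2); cv2.imwrite(f'pics/s{z}.png',R[:,:,::-1])
    h=cv2.cvtColor(R,cv2.COLOR_RGB2HSV)
    if z==90:
        m=cv2.inRange(h,(50,100,30),(80,255,255)); vv=h[:,:,2][m>0]; print('V pct',np.percentile(vv,[5,25,50,75,95]))
    else:
        m=cv2.inRange(h,(0,0,90),(180,60,255))
    n,l,st,c=cv2.connectedComponentsWithStats(m)
    for i in range(1,n):
        if st[i,4]>200:
            ys,xs=np.where(l==i); r=cv2.minAreaRect(np.c_[xs,ys].astype(np.float32)); print(z,st[i,4],X-S+r[0][0]/2,Y-S+r[0][1]/2,np.array(r[1])/2,r[2])
a,b=cv2.imread('pics/s90.png'),cv2.imread('pics/s40.png'); cv2.imwrite('pics/s2.png',np.hstack([a,b]))
E
```

```text
time: 3.02
ee_pos: [492.7, 176.3, 261.0]
tcp_rot: [[-0.997, -0.075, -0.0], [-0.075, 0.997, -0.001], [0.0, -0.001, -1.0]]
wrist_force: [-0.3, -0.4, -1.0]
grip_width: 85.3
finger_force: 0.0
[492.91851564 175.66148053 260.98319247] [ 0.25947245  0.41929719 -0.87824086  1.80244563  0.36195307  1.0908017
  0.89812586] [[-0.997, -0.075, -0.0], [-0.075, 0.997, -0.001], [0.0, -0.001, -1.0]]
V pct [ 56. 122. 141. 145. 148.]
90 4017 489.49132537841797 177.3063507080078 [61.05096436 17.03040504] 8.746162414550781
40 5351 492.6486587524414 177.50668334960938 [95.26551056 30.06002617] 8.849258422851562
```

View pics/s2.png

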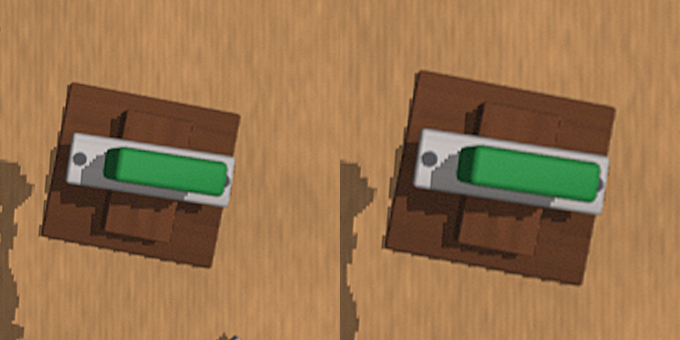

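The bar measures 95×30 mm, centred at (492.6,177.5) and at +8.8°, so this is the right spanner. I'll grasp it.

```bash
python3 -m inch '{"grip":[1,1,1,1,1,1,1,1],"dp":[[0,0.15,-3],[0,0,-5],[0,0,-5],[0,0,-4],[0,0,-2.5],[0,0,-1.6],[0,0,0],[0,0,0]],"twist":[[0,0,4.5],[0,0,0],[0,0,0],[0,0,0],[0,0,0],[0,0,0],[0,0,0],[0,0,0]]}'; python3 -m inch '{"grip":[-1,-1,-1,-1,-1,-1,-1,-1],"dp":[[0,0,0],[0,0,0],[0,0,0],[0,0,0],[0,0,0],[0,0,0],[0,0,0],[0,0,0]],"twist":[[0,0,0],[0,0,0],[0,0,0],[0,0,0],[0,0,0],[0,0,0],[0,0,0],[0,0,0]]}'
```

```text
time: 4.08
ee_pos: [493.5, 178.7, 51.2]
tcp_rot: [[-0.988, -0.156, 0.002], [-0.156, 0.988, 0.0], [-0.002, 0.0, -1.0]]
wrist_force: [-0.2, -0.5, 0.1]
grip_width: 85.5
finger_force: 0.0
time: 5.08
ee_pos: [492.8, 178.7, 50.5]
tcp_rot: [[-0.988, -0.156, 0.0], [-0.156, 0.988, -0.0], [-0.0, -0.0, -1.0]]
wrist_force: [-0.8, -0.3, 5.3]
grip_width: 17.2
finger_force: 59.2
```

```bash
python3 -m inch '{"grip":[-1,-1,-1,-1,-1],"dp":[[0,0,1.5],[0,0,3],[0,0,4],[0,0,3],[0,0,0]],"twist":[[0,0,0],[0,0,0],[0,0,0],[0,0,0],[0,0,0]]}'; python3 -m inch '{"grip":[-1,-1,-1,-1,-1,-1,-1,-1,-1,-1],"dp":[[0.4,-2,0],[0.4,-4,0],[0.5,-5,0],[0.5,-5,0],[0.5,-5,0],[0.5,-5,0],[0.5,-5,0],[0.5,-4,0],[0,-1.4,0],[0,0,0]],"twist":[[0,0,-2],[0,0,-2],[0,0,-2.5],[0,0,-2.5],[0,0,-2.5],[0,0,-2.5],[0,0,-2.5],[0,0,-2.1],[0,0,0],[0,0,0]]}'; python3 - <<'E'
from h import *
im,p=snap('wrist','w3'); t,_=snap('top','top3'); s=readout.read_state(); print(s['ee_pos'],s['q'],s['wrist_force'],s['moment'],np.round(s['tcp_rot'],3).tolist())
E
```

```text
time: 5.7
ee_pos: [493.8, 179.4, 167.6]
tcp_rot: [[-0.988, -0.156, 0.004], [-0.156, 0.988, 0.001], [-0.004, 0.001, -1.0]]
wrist_force: [0.1, -0.8, -3.1]
grip_width: 17.3
finger_force: 58.8
time: 6.95
ee_pos: [529.2, -186.6, 164.0]
tcp_rot: [[-0.986, 0.169, -0.002], [0.169, 0.986, 0.001], [0.002, 0.0, -1.0]]
wrist_force: [0.1, 0.5, -1.9]
grip_width: 17.5
finger_force: 58.8
[ 530.0712876  -183.8547564   164.74641923] [ 0.77052622  0.5687887  -0.6930803   1.80278832  0.44154739  0.93199338
  1.28948777] [ 0.48952814  0.25784659 -2.42718318] [ 0.08984403  0.01450861 -0.01418291] [[-0.986, 0.165, -0.001], [0.165, 0.986, 0.001], [0.001, 0.001, -1.0]]
```

View pics/w3.png

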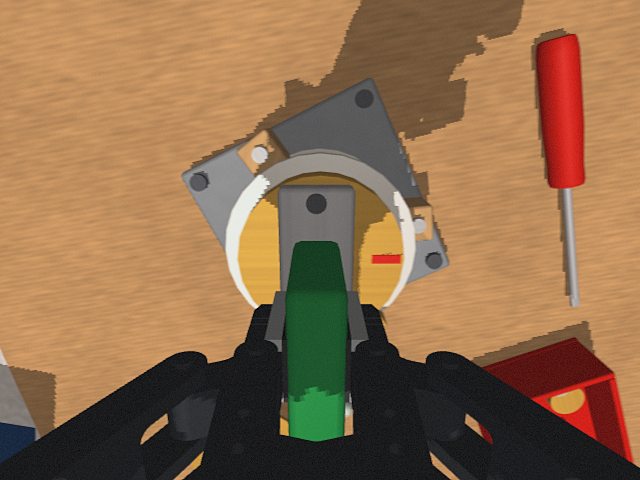

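The bar end is at (279..355,185), with the pin rivet at (316,203). The handle is held squarely between the pads.

```bash
python3 - <<'E'
from h import *
im,p=load('w3')
g=cv2.cvtColor(np.ascontiguousarray(im),cv2.COLOR_RGB2HSV)
# bar left/right edges per row: low saturation run around col 316
for v in (190,200,215,225,235):
    r=g[v,240:400,1]<70; 
    xs=np.arange(240,400)[r]; k=xs[(xs>265)&(xs<370)]; print(v,k.min(),k.max())
col=g[150:230,300,1]; print('end row',150+np.where(col<70)[0].min(), [int(x) for x in g[176:192,300,2]], [int(x) for x in g[176:192,300,1]])
dark=cv2.inRange(g[195:213,300:332],(0,0,0),(180,255,70)); m=cv2.moments(dark,True); ru,rv=300+m['m10']/m['m00'],195+m['m01']/m['m00']
for z in(150,153.5,157):
    a,b,r=ray(p,279,186,z),ray(p,355,186,z),ray(p,ru,rv,z); d=b-a
    n=np.array([-d[1],d[0],0])/np.linalg.norm(d)
    print(z,np.linalg.norm(d),a.round(1),b.round(1),'rivet',(ru,rv),r.round(1))
    L,Rr=ray(p,279,190,z),ray(p,279,235,z); print('side dir',np.degrees(np.arctan2(*(L-Rr)[[1,0]])), 'end dir',np.degrees(np.arctan2(d[1],d[0])))
E
```

```text
190 266 353
200 278 354
215 279 353
225 279 353
235 279 353
end row 150 [83, 93, 125, 136, 136, 133, 129, 134, 118, 75, 76, 81, 88, 100, 104, 110] [172, 151, 169, 169, 165, 161, 166, 171, 132, 31, 7, 6, 14, 8, 10, 7]
150 29.392585642250967 [ 479.5 -192.6  150. ] [ 484.5 -163.6  150. ] rivet (315.89403973509934, 203.42384105960264) [ 488.7 -179.7  150. ]
side dir 168.69015746365443 end dir 80.2229927364534
153.5 28.735341371951574 [ 479.  -192.2  153.5] [ 483.8 -163.8  153.5] rivet (315.89403973509934, 203.42384105960264) [ 488.  -179.6  153.5]
side dir 168.69015746365437 end dir 80.22299273645335
157 28.07809710165215 [ 478.4 -191.7  157. ] [ 483.2 -164.1  157. ] rivet (315.89403973509934, 203.42384105960264) [ 487.2 -179.4  157. ]
side dir 168.69015746365432 end dir 80.22299273645328
```

```bash
python3 -m inch '{"grip":[-1,-1,-1,-1,-1,-1],"dp":[[0.1,0.12,-1],[0,0,-1.5],[0,0,-0.7],[0,0,-0.3],[0,0,-0.3],[0,0,0]],"twist":[[0,0,0],[0,0,0],[0,0,0],[0,0,0],[0,0,0],[0,0,0]]}'; python3 -m inch '{"grip":[-1,-1,-1,-1],"dp":[[0,0,-0.2],[0,0,-0.2],[0,0,-0.1],[0,0,0]],"twist":[[0,0,0],[0,0,0],[0,0,0],[0,0,0]]}'
```

```text
time: 7.8
ee_pos: [531.7, -184.2, 127.3]
tcp_rot: [[-0.986, 0.167, 0.0], [0.167, 0.986, -0.0], [-0.0, -0.0, -1.0]]
wrist_force: [0.2, -1.0, -1.0]
grip_width: 17.3
finger_force: 58.8
time: 8.3
ee_pos: [531.6, -184.1, 122.2]
tcp_rot: [[-0.986, 0.167, -0.0], [0.167, 0.986, 0.0], [0.0, -0.0, -1.0]]
wrist_force: [-0.7, -0.1, -2.6]
grip_width: 17.7
finger_force: 58.8
```

No resistance, so the pins are entering the holes. I'll go a bit deeper and start turning.

```bash
python3 -m inch '{"grip":[-1,-1,-1],"dp":[[0,0,-0.2],[0,0,-0.2],[0,0,0]],"twist":[[0,0,0],[0,0,0],[0,0,0]]}'; python3 -m inch '{"grip":[-1,-1,-1,-1,-1,-1],"dp":[[0,0,0],[0,0,0],[0,0,0],[0,0,0],[0,0,0],[0,0,0]],"twist":[[0,0,-3],[0,0,-3],[0,0,-3],[0,0,-3],[0,0,-3],[0,0,0]]}';  python3 -c "
from h import *
s=readout.read_state(); print(s['ee_pos'],s['wrist_force'],s['moment'],s['q'])"
```

```text
time: 8.68
ee_pos: [531.5, -184.1, 118.1]
tcp_rot: [[-0.986, 0.167, -0.0], [0.167, 0.986, 0.0], [0.0, 0.0, -1.0]]
wrist_force: [0.0, 0.5, -2.5]
grip_width: 17.4
finger_force: 58.8
time: 9.43
ee_pos: [531.4, -184.6, 118.3]
tcp_rot: [[-0.909, 0.416, -0.0], [0.416, 0.909, -0.001], [0.0, -0.001, -1.0]]
wrist_force: [-0.3, -0.9, -1.6]
grip_width: 17.5
finger_force: 58.9
[ 531.41786275 -184.63574427  118.25995125] [-0.29263929 -0.91573402 -1.60367047] [-0.43553642  0.1205405   0.07211978] [ 0.69452825  0.61443303 -0.59050002  1.83169778  0.45016083  0.83243197
  1.02064944]
```

```bash
python3 -m inch '{"grip":[-1,-1,-1,-1,-1,-1,-1,-1,-1,-1],"dp":[[0,0,0],[0,0,0],[0,0,0],[0,0,0],[0,0,0],[0,0,0],[0,0,0],[0,0,0],[0,0,0],[0,0,0]],"twist":[[0,0,-4],[0,0,-4],[0,0,-4],[0,0,-4],[0,0,-4],[0,0,-4],[0,0,-4],[0,0,-4],[0,0,-4],[0,0,0]]}';  python3 - <<'E'
from h import *
s=readout.read_state(); print(s['ee_pos'],s['wrist_force'],s['moment'],s['q'])
R=np.array(s['tcp_rot']);print(np.degrees(np.arctan2(R[1,1],R[0,1]))-90)
im,p=snap('wrist','w4')
src=np.float32([proj(p,(531.25+a,-185.2+b,96)) for a,b in((-60,-60),(60,-60),(60,60),(-60,60))])
H=cv2.getPerspectiveTransform(src,np.float32([(0,0),(480,0),(480,480),(0,480)]))
R=cv2.warpPerspective(np.ascontiguousarray(im),H,(480,480)); cv2.imwrite('pics/r4.png',np.hstack([cv2.resize(im,(400,300)),cv2.resize(R,(300,300))])[:,:,::-1])
h=cv2.cvtColor(R,cv2.COLOR_RGB2HSV)
red=cv2.inRange(h,(0,180,60),(8,255,255))
n,l,st,c=cv2.connectedComponentsWithStats(red)
for i in range(1,n):
    if st[i,4]>30: d=c[i]/4-60; print('red',np.hypot(*d),np.degrees(np.arctan2(d[1],d[0])),st[i,4])
E
```

```text
time: 10.68
ee_pos: [531.8, -183.9, 118.3]
tcp_rot: [[-0.492, 0.87, 0.0], [0.87, 0.492, 0.0], [-0.0, 0.0, -1.0]]
wrist_force: [0.0, 0.1, -3.3]
grip_width: 17.3
finger_force: 58.9
[ 531.8255112  -183.93931381  118.33702404] [ 0.01975446  0.11744292 -3.29352877] [-0.00957105  0.00082725 -0.00354957] [ 0.5863186   0.58032151 -0.44169044  1.83798318  0.33383308  0.79664834
  0.48677318]
-60.50318374386538
red 36.22042612275387 35.29160652165132 1279
red 52.378640480993184 27.84595817066049 842
```

View pics/r4.png

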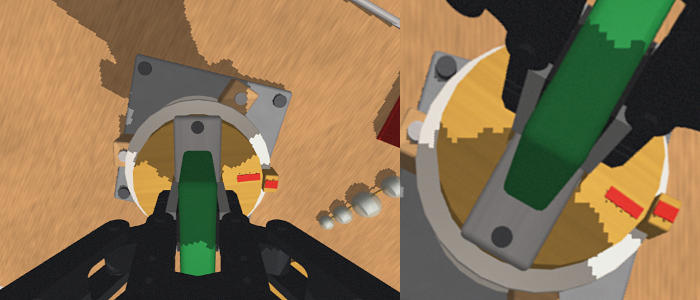

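The ring turned: its mark is at 35° and the lug's at about 27°. About 8° remain, so I'll push on gently to the stop.

```bash
python3 -m inch '{"grip":[-1,-1,-1,-1,-1],"dp":[[0,0,0],[0,0,0],[0,0,0],[0,0,0],[0,0,0]],"twist":[[0,0,-2],[0,0,-2],[0,0,-2],[0,0,-2],[0,0,0]]}';  cat > a.py <<'E'
from h import *
s=readout.read_state(); R=np.array(s['tcp_rot'])
print('ang',np.degrees(np.arctan2(R[1,1],R[0,1]))-90,'M',s['moment'],'F',s['wrist_force'],'tau7',s['tau'][6])
E
cat > b.py <<'E'
from h import *
import sys
im,p=snap('wrist',sys.argv[1])
src=np.float32([proj(p,(531.25+a,-185.2+b,96)) for a,b in((-60,-60),(60,-60),(60,60),(-60,60))])
H=cv2.getPerspectiveTransform(src,np.float32([(0,0),(480,0),(480,480),(0,480)]))
R=cv2.warpPerspective(np.ascontiguousarray(im),H,(480,480))
h=cv2.cvtColor(R,cv2.COLOR_RGB2HSV)
n,l,st,c=cv2.connectedComponentsWithStats(cv2.inRange(h,(0,180,60),(8,255,255)))
for i in range(1,n):
    if st[i,4]>30: d=c[i]/4-60; print('red',np.hypot(*d),np.degrees(np.arctan2(d[1],d[0])),st[i,4])
E
python3 a.py; python3 b.py w5
python3 -m inch '{"grip":[-1,-1,-1],"dp":[[0,0,0],[0,0,0],[0,0,0]],"twist":[[0,0,-1.5],[0,0,-1.5],[0,0,0]]}'; python3 a.py; python3 b.py w6
```

```text
time: 11.35
ee_pos: [531.9, -183.9, 118.4]
tcp_rot: [[-0.364, 0.931, 0.0], [0.931, 0.364, 0.0], [-0.0, 0.0, -1.0]]
wrist_force: [1.4, 0.7, -2.6]
grip_width: 17.4
finger_force: 58.9
ang -68.62325399430077 M [ 0.21552808 -0.31080893  0.01803137] F [ 1.35985289  0.74510875 -2.58246437] tau7 -0.2024572715163231
red 36.227298697999316 27.098633650424137 1254
red 52.609450653542645 27.733995066834428 839
time: 11.78
ee_pos: [532.0, -183.9, 118.4]
tcp_rot: [[-0.317, 0.948, 0.001], [0.948, 0.317, -0.0], [-0.001, 0.001, -1.0]]
wrist_force: [2.6, 0.8, -3.0]
grip_width: 17.0
finger_force: 59.8
ang -71.50620410050304 M [ 0.29953788 -0.59403873  0.96868967] F [ 2.55475734  0.75522552 -3.03504646] tau7 -1.1043358594179153
red 36.26060300874163 25.554459658431913 1258
red 52.7028598781588 27.712891422311465 833
```

```bash
python3 -m inch '{"grip":[-1,-1,-1],"dp":[[0,0,0],[0,0,0],[0,0,0]],"twist":[[0,0,-1],[0,0,-1],[0,0,0]]}'; python3 a.py; python3 b.py w7
```

```text
time: 12.2
ee_pos: [531.9, -183.7, 118.4]
tcp_rot: [[-0.283, 0.959, 0.0], [0.959, 0.283, 0.0], [0.0, 0.0, -1.0]]
wrist_force: [2.4, 2.1, -0.6]
grip_width: 17.1
finger_force: 78.5
ang -73.57984840150758 M [ 0.53959614 -0.65134196  1.42418817] F [ 2.38669794  2.14332791 -0.63210485] tau7 -1.52388297021389
red 36.240337966115995 25.501636466653803 1267
red 52.77060275022828 27.714497060052903 837
```

The ring mark stayed put while the moment rose to 1.4 N m, so the ring is against its stop. I'll back off within the play, then lift straight out.

```bash
python3 -m inch '{"grip":[-1,-1,-1,-1],"dp":[[0,0,0],[0,0,0],[0,0,0],[0,0,0]],"twist":[[0,0,2],[0,0,2],[0,0,2],[0,0,0]]}'; python3 a.py; python3 b.py w8;  python3 -m inch '{"grip":[-1,-1,-1,-1,-1,-1,-1],"dp":[[0,0,0.4],[0,0,0.6],[0,0,0.8],[0,0,1.4],[0,0,1.4],[0,0,0],[0,0,0]],"twist":[[0,0,0],[0,0,0],[0,0,0],[0,0,0],[0,0,0],[0,0,0],[0,0,0]]}'; python3 a.py; python3 b.py w9
```

```text
time: 12.75
ee_pos: [530.6, -185.1, 117.9]
tcp_rot: [[-0.38, 0.925, -0.002], [0.925, 0.38, -0.0], [0.0, -0.002, -1.0]]
wrist_force: [0.4, 0.2, -2.5]
grip_width: 17.3
finger_force: 60.5
ang -67.6789205860958 M [ 0.03318665 -0.00488141  0.04165417] F [ 0.35627258  0.15735337 -2.54199579] tau7 0.16782002057880163
red 36.26420159872754 25.63258963028474 1271
red 52.58591158056953 27.700703590174847 823
time: 13.68
ee_pos: [531.5, -184.2, 164.2]
tcp_rot: [[-0.381, 0.925, -0.0], [0.925, 0.381, -0.0], [-0.0, -0.0, -1.0]]
wrist_force: [-0.1, -0.5, -2.3]
grip_width: 17.1
finger_force: 60.5
ang -67.60105465572003 M [0.01584443 0.03662715 0.01205559] F [-0.08830608 -0.48008883 -2.2783195 ] tau7 0.003413193262531422
red 36.33446587903178 25.64381954704728 1253
red 52.72344103037135 27.309934538177327 850
```

```bash
python3 - <<'E'
from h import *
for f in('w3','w9'):
    im,p=load(f); g=cv2.cvtColor(np.ascontiguousarray(im),cv2.COLOR_RGB2HSV)
    d=cv2.inRange(g[193:216,298:336],(0,0,0),(180,255,62)); m=cv2.moments(d,True); print(f,'rivet',298+m['m10']/m['m00'],193+m['m01']/m['m00'],m['m00'])
    G=cv2.inRange(g,(50,100,20),(80,255,255)); 
    for v in(250,290,330,370,400):
        x=np.where(G[v])[0]; print(v,x.min(),x.max(),end='; ')
    ys=np.where(G[:,316])[0]; print('top',ys.min())
E
```

```text
w3 rivet 315.9039735099338 203.3112582781457 302.0
250 293 338; 290 287 345; 330 286 346; 370 288 461; 400 236 344; top 241
w9 rivet 314.07491856677524 204.25732899022802 307.0
250 293 337; 290 286 343; 330 285 346; 370 287 344; 400 289 344; top 242
```

```bash
python3 -m inch '{"grip":[-1,-1,-1,-1,-1,-1,-1,-1,-1,-1],"dp":[[-0.3,2.6,0],[-0.4,3.7,0],[-0.4,4,0],[-0.4,4,0],[-0.4,4,0],[-0.4,4,0],[-0.4,4,0],[-0.4,4,0],[-0.4,3.7,0],[-0.3,2.3,0]],"twist":[[0,0,7.5],[0,0,7.5],[0,0,7.5],[0,0,7.5],[0,0,7.5],[0,0,7.5],[0,0,7.5],[0,0,7.5],[0,0,7.5],[0,0,7.5]]}'; python3 -m inch '{"grip":[-1,-1],"dp":[[0,0,0],[0,0,0]],"twist":[[0,0,0],[0,0,0]]}'; python3 a.py; python3 - <<'E'
from h import *
print(np.mean([readout.read_state()['ee_pos']],0)); im,p=snap('wrist','w10'); print(readout.read_state()['ee_pos'])
snap('top','top10')
E
```

```text
time: 14.98
ee_pos: [492.9, 180.9, 164.0]
tcp_rot: [[-0.991, -0.135, -0.001], [-0.135, 0.991, 0.001], [0.001, 0.001, -1.0]]
wrist_force: [-0.6, -0.0, -2.5]
grip_width: 17.2
finger_force: 60.4
time: 15.22
ee_pos: [493.6, 177.7, 163.8]
tcp_rot: [[-0.992, -0.126, -0.001], [-0.126, 0.992, -0.001], [0.001, -0.001, -1.0]]
wrist_force: [0.6, -0.3, -1.7]
grip_width: 17.4
finger_force: 60.5
ang 7.2665508763274005 M [-0.00733869 -0.04457033 -0.00985797] F [ 0.59355358 -0.2634495  -1.66291495] tau7 0.013488356780726463
[493.59915447 177.71238687 163.78468035]
[493.7663207  177.40767562 163.8598744 ]
```

View pics/w10.png

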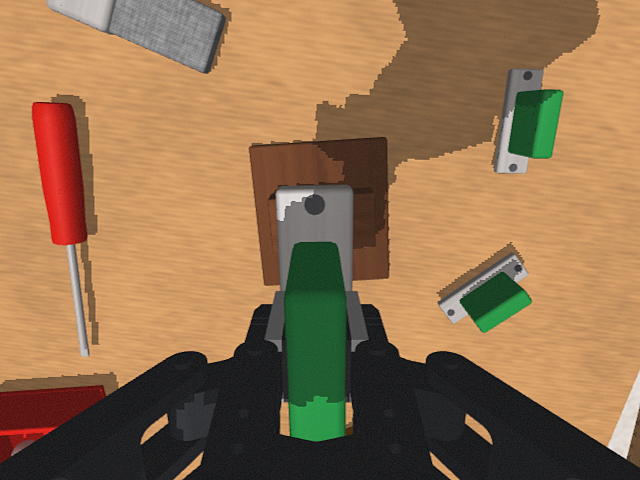

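The spanner hangs centred over its rest, with the base board at (250..388,140..285). I'll lower it.

```bash
python3 -m inch '{"grip":[-1,-1,-1,-1,-1,-1,-1],"dp":[[0,0.08,-2],[0,0,-3],[0,0,-3],[0,0,-1.5],[0,0,-0.7],[0,0,-0.5],[0,0,0]],"twist":[[0,0,0.8],[0,0,0],[0,0,0],[0,0,0],[0,0,0],[0,0,0],[0,0,0]]}'; python3 -m inch '{"grip":[-1,-1,-1,-1],"dp":[[0,0,-0.2],[0,0,-0.2],[0,0,-0.1],[0,0,0]],"twist":[[0,0,0],[0,0,0],[0,0,0],[0,0,0]]}'; python3 a.py
```

```text
time: 16.2
ee_pos: [494.0, 179.8, 57.6]
tcp_rot: [[-0.99, -0.143, 0.001], [-0.143, 0.99, 0.0], [-0.001, 0.0, -1.0]]
wrist_force: [-1.0, 0.1, -1.8]
grip_width: 17.5
finger_force: 60.6
time: 16.7
ee_pos: [493.6, 179.7, 52.3]
tcp_rot: [[-0.99, -0.143, -0.0], [-0.143, 0.99, -0.0], [0.0, -0.0, -1.0]]
wrist_force: [0.2, 0.8, -2.1]
grip_width: 17.3
finger_force: 60.6
ang 8.200216032292772 M [-0.05253363  0.00128884 -0.02912732] F [ 0.19323068  0.841947   -2.06073072] tau7 -0.007519030768889934
```

```bash
python3 -m inch '{"grip":[-1,-1,-1],"dp":[[0,0,-0.1],[0,0,-0.1],[0,0,0]],"twist":[[0,0,0],[0,0,0],[0,0,0]]}'; python3 a.py
```

```text
time: 17.08
ee_pos: [493.7, 179.7, 50.5]
tcp_rot: [[-0.99, -0.143, 0.0], [-0.143, 0.99, -0.0], [-0.0, -0.0, -1.0]]
wrist_force: [-1.1, -0.3, 1.6]
grip_width: 17.2
finger_force: 61.0
ang 8.20337854881025 M [-0.10912212  0.26091756 -0.00087524] F [-1.13525557 -0.27471005  1.55012281] tau7 -0.013290913193486631
```

Contact has been made: force went from -2.3 to +1.6 N. I'll release and retreat upwards.

```bash
python3 -m inch '{"grip":[1,1,1,1,1,1],"dp":[[0,0,0],[0,0,0],[0,0,0],[0,0,0],[0,0,0],[0,0,0]],"twist":[[0,0,0],[0,0,0],[0,0,0],[0,0,0],[0,0,0],[0,0,0]]}'; python3 -m inch '{"grip":[1,1,1,1,1,1,1,1],"dp":[[0,0,1],[0,0,3],[0,0,5],[0,0,5],[0,0,5],[0,0,2],[0,0,0],[0,0,0]],"twist":[[0,0,0],[0,0,0],[0,0,0],[0,0,0],[0,0,0],[0,0,0],[0,0,0],[0,0,0]]}'; python3 - <<'E'
from h import *
im,p=snap('wrist','w11'); X,Y,S=492,177,85
src=np.float32([proj(p,(X+a,Y+b,40)) for a,b in((-S,-S),(S,-S),(S,S),(-S,S))])
H=cv2.getPerspectiveTransform(src,np.float32([(0,0),(4*S,0),(4*S,4*S),(0,4*S)]))
R=cv2.warpPerspective(np.ascontiguousarray(im),H,(4*S,4*S),flags=2)
m=cv2.inRange(cv2.cvtColor(R,cv2.COLOR_RGB2HSV),(0,0,90),(180,60,255))
n,l,st,c=cv2.connectedComponentsWithStats(m)
for i in range(1,n):
    if st[i,4]>200:
        ys,xs=np.where(l==i); r=cv2.minAreaRect(np.c_[xs,ys].astype(np.float32)); print(st[i,4],X-S+r[0][0]/2,Y-S+r[0][1]/2,np.array(r[1])/2,r[2])
t,_=snap('top','top11'); t0,_=load('top0'); d=cv2.absdiff(t[130:395,100:520],t0[130:395,100:520]).max(2)>40
print('changed px',d.sum())
cv2.imwrite('pics/f.png',np.hstack([R,cv2.resize(t[130:395,100:520],(450,340))])[:,:,::-1])
E
```

```text
time: 17.82
ee_pos: [493.6, 179.7, 50.3]
tcp_rot: [[-0.99, -0.143, -0.0], [-0.143, 0.99, 0.0], [-0.0, 0.0, -1.0]]
wrist_force: [-0.2, -0.1, -0.0]
grip_width: 85.5
finger_force: 0.0
time: 18.82
ee_pos: [493.1, 179.2, 259.5]
tcp_rot: [[-0.99, -0.143, -0.001], [-0.143, 0.99, -0.001], [0.001, -0.001, -1.0]]
wrist_force: [-0.1, -0.9, -0.1]
grip_width: 85.2
finger_force: 0.0
5300 493.6155319213867 179.52059936523438 [94.99004364 30.03023148] 7.9893269538879395
changed px 21397
```

View pics/f.png

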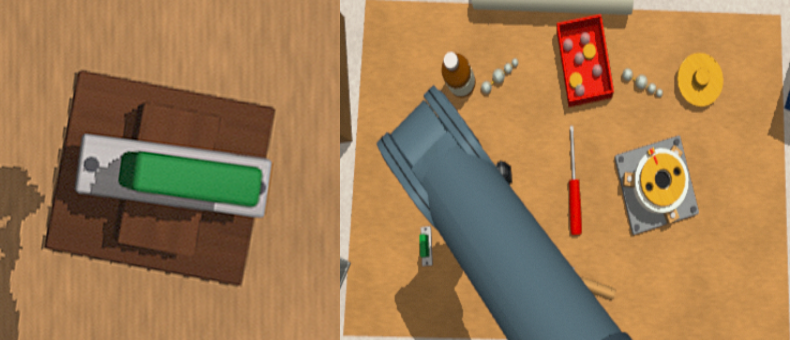

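The spanner is back on its rest within 2 mm and 1° of where it was. The ring's marks are in line and everything else is in place.

```bash
python3 -c "
from cell import workorder; print(workorder.job_done())"
```

```text
the job is handed in; nothing more can be done
None
```

The job is handed in: I turned the ring clockwise with the spanner to its stop with the red marks in line, set the spanner back on its rest within about 2 mm and 1° of where it was, and let go, at about 19 s of the 64 s.

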